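# Pop a light capsule out of its charging crate and stand it in the lantern jar

## Robot

A 6-joint arm with a two-finger parallel gripper is mounted at the origin on the work surface. World frame = base frame: x ahead of the robot, y to its left, z up, the work surface at z = 0. Lengths are in m, angles in rad, forces in N, time in s.
With the tool pointing down it reaches from about 0.225 to 0.875 m from the base axis. Payload 3.4 kg.
Tool frame: the origin (TCP) lies between the finger pads; the fingertips stand 8 mm ahead of it and the grasp point (between the pads) lies 11 mm behind it; z points along the fingers, y is the line along which they close (so a half turn about z gives the same grasp; the last joint's range is limited). The gripper opens to 85 mm and grips with 20 to 120 N. Pads are 22 mm wide; open, the fingers measure 114 mm over their backs; the gripper's body (76 mm by 85 mm) begins 54 mm behind the grasp point. The pads swing forward as they close: fully open they stand 13 mm farther back than shut.
Start: joints at [1.202, 0.276, 1.505, -0, 1.361, -0.121], TCP at [0.141, 0.557, 0.239] pointing down, gripper open.
Joint ranges: [-2.89, 2.89], [-0.75, 2.08], [0.22, 2.7], [-1.18, 4.32], [0.11, 2.71], [-2.7, 2.7]. Speed limits (rad/s): [2.57, 2.57, 3.14, 3.14, 3.14, 3.14].

## Interface

Orientations are given as a unit quaternion [w, x, y, z].
In Python, from rig import manip gives the robot as it stands.
- The arm moves only by the tool move_arm, never from a script. Its argument "deltas" is a list that holds one entry, the list of rows, each a list of 5 numbers: the shift along the tool's x, y, z normalised to -1 to 1, where 1 is 80 cm, then the turn about the tool's z normalised to -1 to 1, where 1 is 120 degrees, then the closure, from -1 (fully open) to 1 (shut). In form: [[[tx, ty, tz, twist, grip], ...]]. A call has 1 to 12 rows; each row is the pose to reach, as a shift and turn from the pose commanded when the call began, along the tool's axes at that moment; what a row does not reach only later rows make up. A row lasts 1/10 s, in which the tool goes at most 50 mm and 8.59 degrees, less where a joint would pass 70% of its speed; a pose out of reach is approached as far as the arm can. A call with a number of a shift or a turn outside -1 to 1 is refused whole. A call with a gripper value outside its range is refused whole. The fingers move at their own pace and stop on an object; "squeeze" is the grip in N (left out, the last holds). Time passes only in rows, so rows that repeat a pose let the fingers close. It gives the time, the measured TCP pose, the force, the opening and the grip force at its end, in the units of the state.
- manip.get_state(): the state, without advancing time (a new reading comes with each control period).
- manip.get_image(name): name is "scene" or "top" or "wrist"; returns the picture (400x640x3 uint8, red, green, blue); there is no depth.
- manip.camera_params(name): a dict with "fx", "fy", "cx", "cy" (pixels), "dist" ([k1, k2, p1, p2, k3] as OpenCV has them; the pictures are not rectified), "R" (3x3) and "t" (3): a world point X has camera coordinates R X + t; the wrist camera has in their place "tool_from_camera" (4x4, takes a point from camera to tool coordinates, whose origin is the TCP and whose axes are the flange's). Camera axes: x right, y down, z forward; pixel columns grow to the right and rows downward; lengths in m; the calibration is good to about 2 mm. A picture is of the moment at which its call begins: read the wrist's pose just before it. camera_params takes no time and is no camera call.
- manip.sign_off(): hands the job in; it is judged then, once.
The state is a dict: "clock": time; "qpos": joint angles; "qd": joint speeds; "effort": joint torques, N m; "position": TCP position; "ee_rot": TCP orientation; "contact_force": force on the tool from outside, world axes, zero at the start; "moment": the same for the moment, N m; "width": finger opening in m; "gripper_force": force on a finger pad.
Only numpy, scipy, OpenCV 4.12 (cv2) and the standard library are available. Lean on these libraries where they do the work, as an engineer would, in place of code of your own. Each camera call takes 0.05 s, during which the arm holds its last target. There are 200 camera calls.

## Task

Press the orange light capsule down into the charging crate until its catch lets go and it springs up, then take hold of it, lift it out and set it down gently, standing upright on the floor of the open glass jar on the turntable. Leave the green and white lights latched in their bays, keep the jar upright where it stands on the turntable, and do not disturb the bowl, the bottle opener or the salt shaker.

Things in the scene. Friction and masses are not known exactly. Their poses are not given: they have to be found in the camera images.
- orange_light_centre (a point): centre (half-way up, 56 mm below its top) of the orange light capsule, loose: upright cylinder, diameter 40 mm, 112 mm tall, about 90 g, aluminium below, orange upper half; straight sides up to 104 mm, then a shallow dome. z: up along it. Starts latched in one of the crate's bays, its top 9 mm above the crate's top, too little to grip. The one to move.
- green_light_centre (a point): centre (half-way up, 56 mm below its top) of the green light capsule, loose: upright cylinder, diameter 40 mm, 112 mm tall, about 90 g, aluminium below, green upper half; straight sides up to 104 mm, then a shallow dome. z: up along it. Starts latched in one of the crate's bays, its top 9 mm above the crate's top, too little to grip. Leave it down.
- white_light_centre (a point): centre (half-way up, 56 mm below its top) of the white light capsule, loose: upright cylinder, diameter 40 mm, 112 mm tall, about 90 g, aluminium below, white upper half; straight sides up to 104 mm, then a shallow dome. z: up along it. Starts latched in one of the crate's bays, its top 9 mm above the crate's top, too little to grip. Leave it down.
- dock_top (a point): centre of the crate's top. Each bay's floor is a spring: a light pressed straight down with 5 to 7 N sinks; after 6 to 7 mm its catch lets go (stop at 11 mm). Once the presser moves away it rises by itself, about 0.1 m/s, to 59 mm above the crate's top and stays, free to pull straight up from there. It does not latch again. Grip it in its upper 50 mm: so it clears the jar's rim too.
- dock: charging crate: fixed pine box with a grey top, 110 mm along its x, 220 mm along its y, 125 mm tall; three round bays 43 mm wide in a row along its y, at y = -75, 0 and 75 mm, x = 0. Origin: centre of its underside, z up. Which light is in which bay varies.
- jar: open clear glass jar, loose, about 0.6 kg, standing on the turntable: outer diameter 100 mm, wall 4 mm (mouth 92 mm), 60 mm tall, inner floor 6 mm above its underside. Origin: centre of its underside, z up. Its lid hangs open on its +x side, sloping down from the rim, reaching 145 mm out from the axis and never above 70 mm over the jar's underside.
- turntable: fixed base of a small wooden turntable; the disc on it, 180 mm in diameter, turns freely and its top is 27 mm above this origin (centre of the underside, on the table).
- bowl: blue ceramic bowl, 130 mm wide, 55 mm tall, origin centre of its underside; leave alone.
- opener: flat steel bottle opener lying on the table, about 127 mm long along its x, 34 mm wide, 6 mm thick, origin at its underside near its middle; leave alone.
- shaker: small glass salt shaker with steel cap, 44 mm wide, 85 mm tall, origin centre of its underside; leave alone.

How it is judged:
On the way, in this order (a step that is already met when the one before it is completed fails the run):
1. the orange light has sprung up out of its bay by itself, untouched by the fingers (z of orange_light_centre in the frame of dock between 0.119 and 0.14 m and angle between orange_light_centre's own z axis and vertical below 0.2 rad and contact force between orange_light and the fingers below 0.05 N), for 0.2 s.
2. the orange light is lifted clear of the crate (z of orange_light_centre in the frame of dock above 0.185 m), for 0.1 s.
At the end, for the whole second after the job is handed in: Orange light released, at rest, standing on the jar floor (within 30 mm of the jar axis, height within 5 mm, tilt below 0.1 rad); jar upright (0.08 rad), at rest on the turntable within 40 mm of its axis; green and white lights still latched (height -6 to +10 mm of start) (horizontal distance between orange_light_centre and jar below 0.03 m and z of orange_light_centre in the frame of jar between 0.057 and 0.067 m and angle between orange_light_centre's own z axis and vertical below 0.1 rad and angle between jar's own z axis and vertical below 0.08 rad and horizontal distance between jar and turntable below 0.04 m and z of jar in the frame of turntable between 0.022 and 0.032 m and contact force between orange_light and the fingers below 0.05 N and linear speed of each of orange_light, jar below 0.02 m/s and not (z of green_light_centre in the frame of dock above 0.088 m or z of green_light_centre in the frame of dock below 0.072 m) and not (z of white_light_centre in the frame of dock above 0.088 m or z of white_light_centre in the frame of dock below 0.072 m)); the robot touches nothing.
It fails at once if the orange light is let go in or over the jar with its foot more than 15 mm above the jar's floor (horizontal distance between orange_light_centre and jar below 0.06 m and z of orange_light_centre in the frame of jar above 0.077 m and contact force between orange_light and the fingers below 0.05 N).
It fails at once if the green or white light is released or taken out (z of any of green_light_centre, white_light_centre in the frame of dock above 0.088 m).
It fails at once if the jar is tipped or shoved more than 30 mm (angle between jar's own z axis and vertical above 0.3 rad or distance of jar from where it was at the start of the episode above 0.03 m).
It fails at once if the bowl, bottle opener or shaker is moved more than 30 mm (distance of any of bowl, opener, shaker from where it was at the start of the episode above 0.03 m).
It also fails if it takes over 48 s, if anything falls off the work surface, if the arm or the gripper's body presses on something with over 40 N, if the wrist force passes 120 N, or if a joint passes its speed limit or range.

## Working session

There is one attempt and no reset: what is moved stays moved. The work goes in short steps, Python scripts to look and compute and a tool call to move; the robot and the scene stay as the last step left them, time stands still between calls to the robot, and variables do not carry over. Pictures are saved under pics/ and viewed, at most 10 in all, crops included, and the job is handed in when it is done.

Besides the shell and the picture viewer there is one more tool, called after "Call:" as a command line: name --argument value ..., lists and objects as JSON in quotes. move_arm: Moves the arm, as the interface text tells. Scaled input: -1 to 1 covers 80 cm each way for a shift and 120 degrees each way for a turn. Its arguments: {"type":"object","properties":{"deltas":{"type":"array","items":{"type":"array","items":{"type":"array","items":{"type":"number","minimum":-1,"maximum":1}}}},"squeeze":{"type":"number"}},"required":["deltas"]}

```bash
mkdir -p pics; ls; python3 - <<'E'
from rig import manip
import cv2,numpy as np
s=manip.get_state();print(s)
for n in("scene","top"):
    im=manip.get_image(n);cv2.imwrite(f"pics/{n}0.png",im[:,:,::-1])
    print(n,manip.camera_params(n))
print(manip.camera_params("wrist"))
E
```

```text
pics
{'clock': 0.0, 'qpos': array([ 1.20198490e+00,  2.76585734e-01,  1.50614420e+00, -8.20726509e-07,
        1.36068869e+00, -1.21042121e-01]), 'qd': array([-9.61886195e-04,  3.37851566e-04,  1.48721903e-04, -4.02986429e-04,
        3.42469605e-05, -3.52100310e-05]), 'effort': array([-3.17026170e-03, -4.16776872e+01, -2.45803714e+01, -3.93269211e-04,
        1.08840768e-02, -7.33733714e-06]), 'position': array([0.14085551, 0.55694781, 0.23844057]), 'ee_rot': array([-2.20995882e-04,  1.23567874e-01,  9.92335703e-01, -8.85833297e-04]), 'contact_force': array([0.46068241, 0.87183769, 0.06722542]), 'moment': array([ 0.01980696, -0.00264337, -0.00282557]), 'gripper_force': 0.0, 'width': 0.08572104505447217}
scene {'fx': 473.4793033545676, 'fy': 473.4793033545676, 'cx': 318.34219823932324, 'cy': 202.70576488200803, 'dist': array([0.00475905, 0.        , 0.        , 0.        , 0.        ]), 'R': array([[-0.81912236,  0.57360752,  0.00360086],
       [ 0.38107239,  0.54884913, -0.74400838],
       [-0.42874513, -0.60806171, -0.66816059]]), 't': array([ 0.51897475, -0.16818185,  1.59403497
[... 251 characters left out ...]
.99664076,  0.02593737, -0.07768175],
       [ 0.0777757 ,  0.00263169, -0.99696741]]), 't': array([-9.53757065e-04,  6.24436944e-01,  1.20655979e+00])}
{'fx': 297.53450620645964, 'fy': 297.53450620645964, 'cx': 320.25526777504376, 'cy': 200.5111287261756, 'dist': array([-0.03519369,  0.        ,  0.        ,  0.        ,  0.        ]), 'tool_from_camera': array([[-2.87541408e-04, -9.55034971e-01, -2.96493036e-01,
         7.65884651e-02],
       [ 9.99999922e-01, -3.55131986e-04,  1.74108913e-04,
        -3.39581618e-04],
       [-2.71574262e-04, -2.96492963e-01,  9.55034999e-01,
        -1.33940109e-01],
       [ 0.00000000e+00,  0.00000000e+00,  0.00000000e+00,
         1.00000000e+00]])}
```

View pics/top0.png

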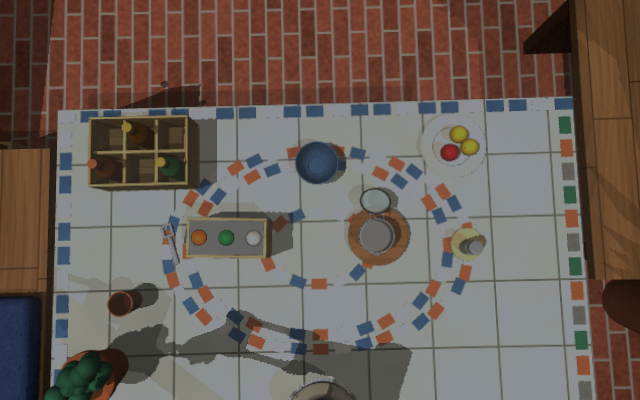

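View pics/scene0.png

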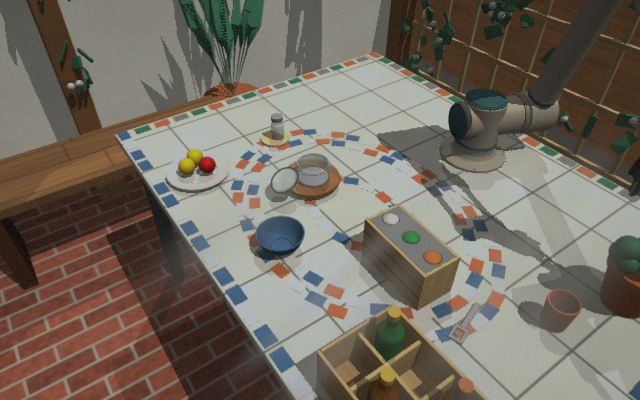

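The top view shows the crate at about (227,238), with orange at (199,237), green at (226,237) and white at (253,238). The turntable and jar are at about (377,235), with the lid towards (375,200). The bowl is at (317,162), the opener at (171,245) and the shaker at (474,245). Next I'll turn these pixels into positions.

```bash
cat > h.py <<'E'
import numpy as np,cv2
from scipy.spatial.transform import Rotation as Rn
from rig import manip
def cam(n,s=None):
    p=manip.camera_params(n);K=np.array([[p['fx'],0,p['cx']],[0,p['fy'],p['cy']],[0,0,1]])
    if n=='wrist':
        q=s['ee_rot'];R=Rn.from_quat([q[1],q[2],q[3],q[0]]).as_matrix();T=p['tool_from_camera']
        Rw=R@T[:3,:3];c=R@T[:3,3]+s['position']
    else: Rw=p['R'].T;c=-Rw@p['t']
    return K,p['dist'],Rw,c
def cast(px,z,C):
    K,d,Rw,c=C
    u=cv2.undistortPoints(np.array(px,float).reshape(-1,1,2),K,d).reshape(-1,2)
    r=np.c_[u,np.ones(len(u))]@Rw.T
    return c+r*((z-c[2])/r[:,2])[:,None]
def proj(X,C):
    K,d,Rw,c=C
    return cv2.projectPoints(np.array(X,float).reshape(-1,1,3),cv2.Rodrigues(Rw.T)[0],-Rw.T@c,K,d)[0].reshape(-1,2)
def blobs(m,amin=20):
    n,l,st,ce=cv2.connectedComponentsWithStats(m.astype(np.uint8))
    return sorted([(int(st[i,4]),ce[i].round(1),st[i,:4]) for i in range(1,n) if st[i,4]>=amin],key=lambda b:-b[0])
def totool(X,s):
    q=s['ee_rot'];R=Rn.from_quat([q[1],q[2],q[3],q[0]])
    return R.inv().apply(np.array(X)-s['position'])
E
python3 - <<'E'
from h import *
for n in("top","scene"):
    im=cv2.imread(f"pics/{n}0.png");h=cv2.cvtColor(im,cv2.COLOR_BGR2HSV);C=cam(n)
    H,S,V=cv2.split(h)
    win=(slice(218,260),slice(180,275)) if n=="top" else (slice(205,275),slice(360,460))
    w=np.zeros(H.shape,bool);w[win]=1
    for nm,m in(("orange",(H<14)&(S>190)&(V>120)),("green",(H>45)&(H<85)&(S>120)),("white",(S<40)&(V>150))):
        for b in blobs(m&w)[:2]:print(n,nm,b[0],b[1],cast(b[1],.130,C).round(4))
    if n=="top":
        m=(S>90)&(H<20)
        w[:]=0;w[200:270,340:418]=1
        for b in blobs(m&w)[:1]:print("tt",b)
        m2=(m&w).astype(np.uint8);cs=max(cv2.findContours(m2,0,1)[0],key=len)
        hull=cv2.convexHull(cs).reshape(-1,2);P=cast(hull,.027,C)
        print(hull.tolist());print(P[:,:2].round(3).tolist())
        cv2.imwrite("pics/crop.png",np.hstack([cv2.resize(im[180:280,330:430],(400,400),interpolation=2),cv2.resize(im[200:275,175:275],(400,400),interpolation=2)]))
E
```

```text
top orange 50 [197.7 233.9] [[0.5486 0.3233 0.13  ]]
top green 155 [225.7 237.3] [[0.5373 0.247  0.13  ]]
tt (1533, array([378.1, 238.5]), array([347, 209,  61,  60], dtype=int32))
[[391, 209], [395, 211], [401, 217], [404, 221], [406, 226], [407, 230], [407, 242], [405, 248], [402, 253], [397, 258], [394, 260], [388, 263], [385, 264], [371, 268], [370, 268], [366, 267], [362, 265], [351, 248], [349, 243], [348, 236], [347, 220], [353, 214], [363, 210], [388, 209]]
[[0.61, -0.224], [0.604, -0.236], [0.585, -0.253], [0.573, -0.262], [0.558, -0.267], [0.546, -0.269], [0.51, -0.268], [0.493, -0.261], [0.478, -0.252], [0.464, -0.236], [0.458, -0.227], [0.45, -0.209], [0.447, -0.2], [0.436, -0.158], [0.436, -0.155], [0.44, -0.144], [0.446, -0.132], [0.497, -0.101], [0.512, -0.095], [0.533, -0.093], [0.58, -0.092], [0.598, -0.11], [0.609, -0.14], [0.61, -0.215]]
scene green 115 [411.6 237.2] [[0.543  0.2543 0.13  ]]
scene white 1078 [434.3 219.8] [[0.456  0.2426 0.13  ]]
scene white 277 [370.  210.4] [[0.5642 0.1261 0.13  ]]
```

View pics/crop.png

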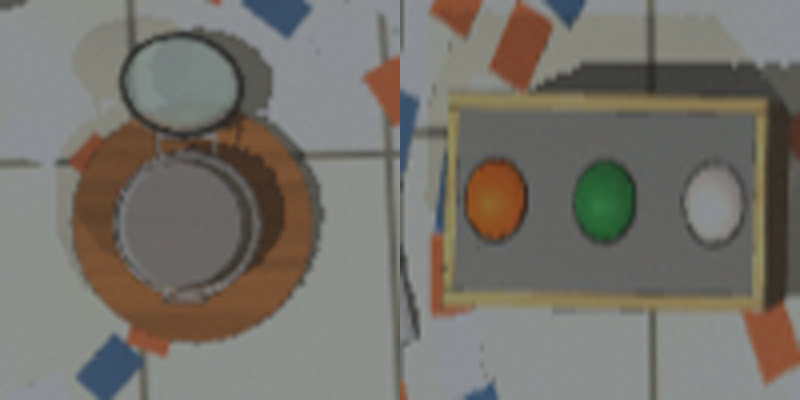

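The crop puts orange at (199,237.5) and white at (253.3,238). The jar rim centre is at about (377,236).

```bash
python3 - <<'E'
from h import *
s=manip.get_state();C=cam("top")
P=cast([[199,237.5],[226,237.7],[253.25,238]],.131,C);print(P.round(4));J=cast([[376.9,236.2]],.087,C);print("jar",J.round(4))
print("ends",cast([[317,162],[171,245],[474,245]],.03,C).round(3))
t=totool([*P[0][:2],.24],s);print(s['clock'],t.round(4),(t/.8).round(4))
E
```

```text
[[0.5387 0.3195 0.131 ]
 [0.5362 0.246  0.131 ]
 [0.5334 0.1717 0.131 ]]
jar [[ 0.5297 -0.1713  0.087 ]]
ends [[ 0.757 -0.006  0.03 ]
 [ 0.52   0.433  0.03 ]
 [ 0.497 -0.464  0.03 ]]
0.1 [-0.4439 -0.1327 -0.0014] [-0.5549 -0.1659 -0.0017]
```

Call:
move_arm --deltas '[[[-0.0625,-0.02,0,0,1],[-0.125,-0.04,0,0,1],[-0.18,-0.055,0,0,1],[-0.24,-0.07,0,0,1],[-0.3,-0.09,0,0,1],[-0.36,-0.108,0,0,1],[-0.42,-0.126,0,0,1],[-0.48,-0.144,0,0,1],[-0.52,-0.156,0,0,1],[-0.555,-0.166,0,0,1],[-0.555,-0.166,0,0,1],[-0.555,-0.166,0,0,1]]]'

```text
clock: 1.3
position: [0.5388, 0.3194, 0.2385]
ee_rot: [-0.001, 0.124, 0.992, -0.0]
contact_force: [0.5, -0.5, -0.5]
width: -0.0
gripper_force: 0.0
```

```bash
python3 - <<'E'
from h import *
s=manip.get_state();im=manip.get_image("wrist");bgr=im[:,:,::-1].copy();C=cam("wrist",s)
print(s['position'].round(4),s['width'],s['contact_force'].round(2))
H,S,V=cv2.split(cv2.cvtColor(bgr,cv2.COLOR_BGR2HSV))
for nm,m in(("orange",(H<16)&(S>150)&(V>60)),("green",(H>45)&(H<85)&(S>120))):
    for b in blobs(m,200)[:4]:print(nm,b[0],b[1],b[2],cast(b[1],.131,C).round(4))
cv2.imwrite("pics/w1.png",bgr)
E
```

```text
[0.5388 0.3194 0.2385] -4.884412674495548e-05 [ 0.46 -0.48 -0.45]
orange 1517 [326.  199.6] [303 176  48  47] [[0.5373 0.3244 0.131 ]]
orange 1403 [ 15.8 281.3] [  0 250  33  63] [[0.5435 0.012  0.131 ]]
orange 1178 [303.5  23.1] [281   0  46  49] [[0.4033 0.341  0.131 ]]
orange 1106 [397.3  40.9] [377  16  41  51] [[0.4316 0.4049 0.131 ]]
green 1590 [244.1 215.7] [221 194  47  44] [[0.534  0.2522 0.131 ]]
```

View pics/w1.png

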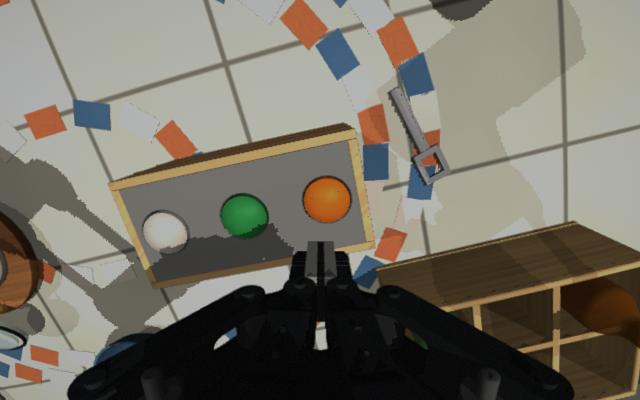

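The wrist view shows orange at (326,200), in the end bay, with green at (244,216) beside it. The closed fingers are just short of it, on the near side. I'll correct by about 4 mm and go down to just above the dome.

Call:
move_arm --deltas '[[[0.0025,0.0045,0.03,0,1],[0.0025,0.0045,0.07,0,1],[0.0025,0.0045,0.1,0,1],[0.0025,0.0045,0.114,0,1],[0.0025,0.0045,0.114,0,1]]]'

```text
clock: 1.85
position: [0.5359, 0.3241, 0.1467]
ee_rot: [-0.002, 0.123, 0.992, -0.001]
contact_force: [0.1, -0.4, 1.0]
width: 0.0001
gripper_force: 0.0
```

Call:
move_arm --deltas '[[[0,0,0.004,0,1],[0,0,0.007,0,1],[0,0,0.01,0,1],[0,0,0.0125,0,1],[0,0,0.015,0,1],[0,0,0.015,0,1]]]'

```text
clock: 2.45
position: [0.5388, 0.3243, 0.1383]
ee_rot: [0.001, 0.124, 0.992, 0.001]
contact_force: [-0.5, 0.2, 6.6]
width: 0.0002
gripper_force: 3.0
```

Call:
move_arm --deltas '[[[0,0,0.002,0,1],[0,0,0.004,0,1],[0,0,0.005,0,1],[0,0,0.005,0,1]]]'

```text
clock: 2.85
position: [0.5388, 0.3243, 0.1341]
ee_rot: [0.001, 0.124, 0.992, 0.001]
contact_force: [-0.6, 0.3, 5.9]
width: 0.0004
gripper_force: 2.9
```

Call:
move_arm --deltas '[[[0,0,0.001,0,1],[0,0,0.001,0,1],[0,0,-0.05,0,1],[0,0,-0.11,0,1],[0,0,-0.14,0,1],[0,0,-0.14,0,0],[0,0,-0.14,0,-1],[0,0,-0.14,0,-1],[0,0,-0.14,0,-1],[0,0,-0.14,0,-1]]]'

```text
clock: 3.85
position: [0.5374, 0.3236, 0.2427]
ee_rot: [-0.001, 0.124, 0.992, -0.001]
contact_force: [-0.5, 0.0, -0.1]
width: 0.0723
gripper_force: 0.0
```

```bash
python3 - <<'E'
from h import *
s=manip.get_state();im=manip.get_image("wrist");bgr=im[:,:,::-1].copy();C=cam("wrist",s)
print(s['position'].round(4),s['width'],s['contact_force'].round(2))
H,S,V=cv2.split(cv2.cvtColor(bgr,cv2.COLOR_BGR2HSV))
for b in blobs((H<16)&(S>150)&(V>60),800)[:4]:print(b)
print("expected top px",proj([[.538,.323,.184],[.538,.323,.134]],C))
for n in("top","scene"):
    i2=manip.get_image(n)[:,:,::-1]
    if n=="scene":cv2.imwrite("pics/s2.png",np.hstack([cv2.resize(bgr,(480,300)),cv2.resize(i2[180:300,360:480],(300,300))]))
E
```

```text
[0.5374 0.3236 0.2427] 0.07232544459692708 [-0.46  0.04 -0.08]
(2587, array([322. , 214.6]), array([295, 181,  56,  66], dtype=int32))
(1407, array([ 16.5, 280.4]), array([  0, 249,  34,  63], dtype=int32))
(1151, array([300.9,  26.3]), array([279,   1,  45,  51], dtype=int32))
(1045, array([393.5,  44. ]), array([374,  20,  40,  50], dtype=int32))
expected top px [[320.28442621 224.78166287]
 [320.3545307  203.0303143 ]]
```

View pics/s2.png

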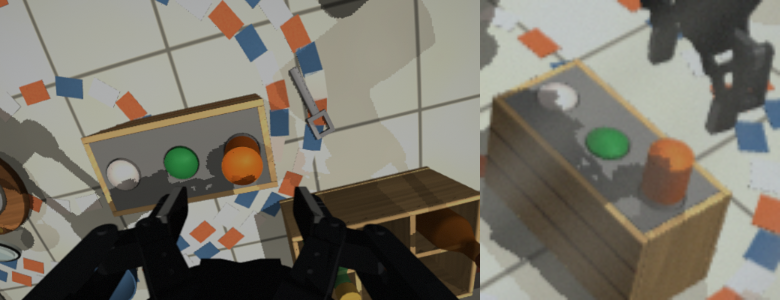

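The orange light has sprung up: its top is at about (323,221) in wrist pixels, and green and white are still down. Now I'll go down and grip it.

Call:
move_arm --deltas '[[[0,0.002,0.03,0,-1],[0,0.002,0.07,0,-1],[0,0.002,0.1,0,-1],[0,0.002,0.116,0,-1],[0,0.002,0.116,0,-1],[0,0.002,0.116,0,0],[0,0.002,0.116,0,1],[0,0.002,0.116,0,1],[0,0.002,0.116,0,1],[0,0.002,0.116,0,1],[0,0.002,0.116,0,1],[0,0.002,0.116,0,1]]]' --squeeze 30

```text
clock: 5.2
position: [0.5388, 0.3256, 0.1519]
ee_rot: [0.001, 0.124, 0.992, 0.001]
contact_force: [0.5, -0.1, 3.4]
width: 0.039
gripper_force: 32.4
```

Call:
move_arm --deltas '[[[0,0,-0.02,0,1],[0,0,-0.05,0,1],[0,0,-0.09,0,1],[0,0,-0.13,0,1],[0,0,-0.15,0,1],[0,0,-0.15,0,1],[0,0,-0.15,0,1]]]'

```text
clock: 5.9
position: [0.5377, 0.3251, 0.2702]
ee_rot: [-0.001, 0.124, 0.992, -0.0]
contact_force: [-0.1, -0.7, -0.6]
width: 0.0393
gripper_force: 32.2
```

```bash
python3 - <<'E'
from h import *
s=manip.get_state();print(s['position'],s['width'],s['contact_force'],s['qpos'].round(3))
t=totool([.5297-.09,-.169,.27],s);print(t.round(4),(t/.8).round(4))
E
```

```text
[0.53765029 0.32511614 0.27016008] 0.03927617414438884 [-0.14676422 -0.65845137 -0.64097381] [ 0.433  0.344  1.329  0.     1.471 -0.89 ]
[-0.0262 -0.503   0.0007] [-0.0328 -0.6288  0.0008]
```

Call:
move_arm --deltas '[[[-0.003,-0.06,0,0,1],[-0.006,-0.12,0,0,1],[-0.009,-0.18,0,0,1],[-0.012,-0.24,0,0,1],[-0.015,-0.3,0,0,1],[-0.018,-0.36,0,0,1],[-0.021,-0.42,0,0,1],[-0.025,-0.48,0,0,1],[-0.029,-0.54,0,0,1],[-0.033,-0.6,0,0,1],[-0.033,-0.63,0,0,1],[-0.033,-0.63,0,0,1]]]'

```text
clock: 7.1
position: [0.4386, -0.1723, 0.2691]
ee_rot: [-0.002, 0.126, 0.992, 0.0]
contact_force: [-0.5, 0.4, -0.9]
width: 0.039
gripper_force: 32.1
```

```bash
python3 - <<'E'
from h import *
s=manip.get_state();im=manip.get_image("wrist");bgr=im[:,:,::-1].copy();C=cam("wrist",s)
print(s['position'].round(4),s['width'],s['contact_force'].round(2))
c=np.array([.5297,-.1693]);a=np.linspace(0,2*np.pi,8,endpoint=False)
print(proj([[*c,.087],[*c,.033]],C).round(0).tolist())
print(proj([[c[0]+.05*np.cos(t),c[1]+.05*np.sin(t),.087] for t in a],C).round(0).tolist())
cv2.imwrite("pics/w3.png",bgr)
E
```

```text
[ 0.4386 -0.1723  0.2691] 0.03901772650460053 [-0.46  0.35 -0.94]
[[342.0, 255.0], [340.0, 236.0]]
[[352.0, 290.0], [378.0, 274.0], [384.0, 245.0], [365.0, 220.0], [332.0, 216.0], [305.0, 235.0], [301.0, 264.0], [321.0, 286.0]]
```

View pics/w3.png

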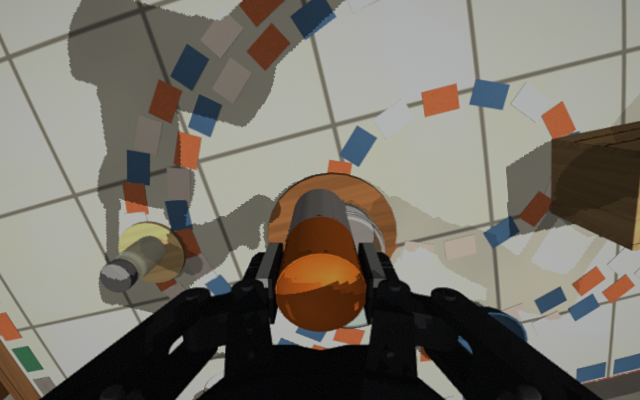

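In this view, image up points towards the robot, so the held light hides most of the jar (near (342,250)). I'll move past the jar to see it unobstructed.

Call:
move_arm --deltas '[[[-0.06,0.015,0,0,1],[-0.115,0.03,0,0,1],[-0.17,0.044,0,0,1],[-0.23,0.058,0,0,1],[-0.23,0.058,0,0,1],[-0.23,0.058,0,0,1],[-0.23,0.058,0,0,1]]]'

```text
clock: 7.85
position: [0.6288, -0.1684, 0.2704]
ee_rot: [-0.001, 0.123, 0.992, 0.0]
contact_force: [-0.6, -0.3, -0.2]
width: 0.0394
gripper_force: 32.2
```

```bash
python3 - <<'E'
from h import *
s=manip.get_state();im=manip.get_image("wrist");bgr=im[:,:,::-1].copy();C=cam("wrist",s)
print(s['position'].round(4),s['width'],s['contact_force'].round(2))
c=np.array([.5297,-.1693]);a=np.linspace(0,2*np.pi,8,endpoint=False)
print(proj([[*c,.087],[*c,.033]],C).round(0).tolist())
print(proj([[c[0]+.05*np.cos(t),c[1]+.05*np.sin(t),.087] for t in a],C).round(0).tolist())
cv2.imwrite("pics/w4.png",bgr)
E
```

```text
[ 0.6288 -0.1684  0.2704] 0.0394152414678358 [-0.56 -0.31 -0.21]
[[296.0, 89.0], [299.0, 92.0]]
[[308.0, 138.0], [338.0, 115.0], [344.0, 76.0], [321.0, 42.0], [282.0, 36.0], [251.0, 62.0], [248.0, 102.0], [272.0, 133.0]]
```

View pics/w4.png

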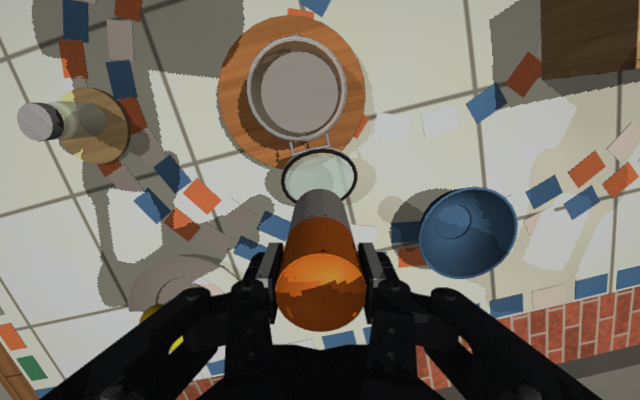

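The jar rim spans (247–346, 36–138), so its centre is at about (296.5,87). That is within 2 mm of my estimate of (0.529,-0.169).

Call:
move_arm --deltas '[[[0.05,-0.013,0,0,1],[0.1,-0.025,0,0,1],[0.121,-0.031,0,0,1],[0.121,-0.031,0,0,1],[0.121,-0.031,0,0,1],[0.121,-0.031,0.03,0,1],[0.121,-0.031,0.06,0,1],[0.121,-0.031,0.09,0,1],[0.121,-0.031,0.11,0,1],[0.121,-0.031,0.11,0,1]]]'

```text
clock: 8.9
position: [0.5294, -0.1695, 0.1808]
ee_rot: [-0.002, 0.123, 0.992, 0.001]
contact_force: [0.9, -0.5, 0.5]
width: 0.0392
gripper_force: 32.2
```

```bash
python3 - <<'E'
from h import *
s=manip.get_state();print(s['position'],s['width'],s['contact_force'])
x=cam("top");im=manip.get_image("scene")[:,:,::-1];cv2.imwrite("pics/s5.png",cv2.resize(im[80:230,220:400],(720,600)))
E
```

```text
[ 0.5294157  -0.16945162  0.18077436] 0.03918545141918048 [ 0.94597574 -0.45178501  0.49259026]
```

View pics/s5.png

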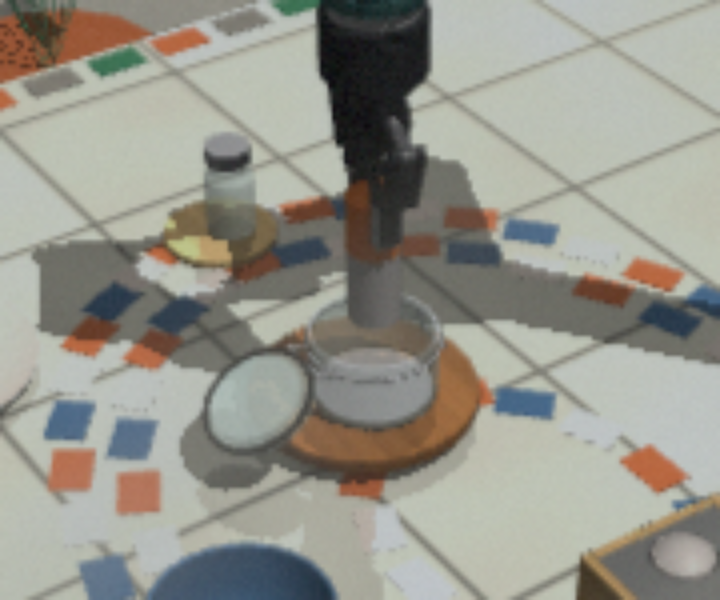

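The light is upright and centred over the mouth of the jar, with its foot at (372,322) in the crop. I'll lower it into the jar.

Call:
move_arm --deltas '[[[0,0,0.02,0,1],[0,0,0.04,0,1],[0,0,0.06,0,1],[0,0,0.072,0,1],[0,0,0.077,0,1],[0,0,0.077,0,1],[0,0,0.077,0,1]]]'

```text
clock: 9.65
position: [0.5308, -0.1705, 0.1225]
ee_rot: [0.001, 0.124, 0.992, -0.0]
contact_force: [1.1, -0.1, -0.9]
width: 0.0393
gripper_force: 32.2
```

Call:
move_arm --deltas '[[[0,0,0.002,0,1],[0,0,0.004,0,1],[0,0,0.006,0,1],[0,0,0.006,0,1]]]'

```text
clock: 10.05
position: [0.5299, -0.1701, 0.1167]
ee_rot: [-0.0, 0.124, 0.992, 0.0]
contact_force: [0.1, 0.2, -0.2]
width: 0.039
gripper_force: 32.2
```

Call:
move_arm --deltas '[[[0,0,0.0015,0,1],[0,0,0.003,0,1],[0,0,0.003,0,1]]]'

```text
clock: 10.35
position: [0.5299, -0.1701, 0.1142]
ee_rot: [-0.0, 0.124, 0.992, 0.0]
contact_force: [0.3, 1.0, -1.4]
width: 0.039
gripper_force: 32.2
```

Call:
move_arm --deltas '[[[0,0,0.001,0,1],[0,0,0.002,0,1],[0,0,0.002,0,1]]]'

```text
clock: 10.65
position: [0.5303, -0.1703, 0.1138]
ee_rot: [0.0, 0.124, 0.992, -0.0]
contact_force: [-0.9, -0.4, 4.6]
width: 0.0395
gripper_force: 32.8
```

The foot is on the jar floor: the reading jumped to 4.6 N at the expected height. I'll release it and back straight up.

Call:
move_arm --deltas '[[[0,0,-0.001,0,1],[0,0,-0.001,0,-0.3],[0,0,-0.001,0,-0.6],[0,0,-0.001,0,-1],[0,0,-0.001,0,-1],[0,0,-0.001,0,-1],[0,0,-0.001,0,-1],[0,0,-0.001,0,-1]]]'

```text
clock: 11.45
position: [0.5301, -0.1702, 0.1136]
ee_rot: [-0.0, 0.124, 0.992, 0.0]
contact_force: [0.4, -0.2, 0.4]
width: 0.0854
gripper_force: 0.0
```

Call:
move_arm --deltas '[[[0,0,-0.02,0,-1],[0,0,-0.05,0,-1],[0,0,-0.1,0,-1],[0,0,-0.15,0,-1],[0,0,-0.2,0,-1],[-0.05,0,-0.2,0,-1],[-0.1,0,-0.2,0,-1],[-0.1,0,-0.2,0,-1],[-0.1,0,-0.2,0,-1]]]'

```text
clock: 12.35
position: [0.6077, -0.1898, 0.2726]
ee_rot: [-0.001, 0.123, 0.992, 0.0]
contact_force: [-0.1, -0.0, -1.0]
width: 0.0854
gripper_force: 0.0
```

```bash
python3 - <<'E'
from h import *
s=manip.get_state();print(s['clock'],s['position'],s['width'],s['contact_force'])
a=manip.get_image("wrist")[:,:,::-1];b=manip.get_image("scene")[:,:,::-1]
cv2.imwrite("pics/f.png",np.hstack([cv2.resize(a,(480,300)),cv2.resize(b[120:270,230:460],(320,300))]))
E
```

```text
12.35 [ 0.60765846 -0.18976441  0.27256783] 0.08544941714377226 [-0.05370099 -0.02725001 -1.03053362]
```

View pics/f.png

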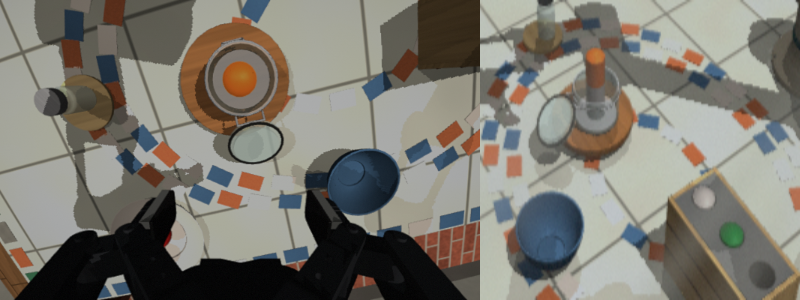

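The orange light stands upright in the centre of the jar: (239,79) in the left picture, against a rim centred at (241,78). Green and white are still latched, nothing else has moved, and the arm is clear.

```bash
python3 -c "
from rig import manip
print(manip.sign_off())"
```

```text
the job is handed in; nothing more can be done
None
```

The orange light was pressed, sprang up, and now stands upright and released on the floor of the jar, with the green and white lights still latched; I handed the job in at about 12 s, and the hand-in gave no verdict.

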